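# Refill the seasoning caddy

### The arm

A 6-joint arm with a two-finger parallel gripper is mounted at the origin on a cart in front of the work surface, level with it; the furniture and walls round the work are solid. World frame = base frame: x ahead of the robot, y to its left, z up, the work surface at z = 0. Lengths are in mm, angles in rad, forces in N, time in s.
With the tool pointing down it reaches from about 400 to 925 mm from the base axis. Payload 12.5 kg.
Tool frame: the origin (TCP) lies between the finger pads; the fingertips stand 19 mm ahead of it and the grasp point (between the pads) is the TCP (env.nose_length is the distance from the TCP to the fingertips, in mm); z points along the fingers, y is the line along which they close (so a half turn about z gives the same grasp; the last joint's range is limited). The gripper opens to 95 mm and grips with 3 to 60 N. Pads are 20 mm wide; open, the fingers measure 119 mm over their backs; the gripper's body (75 mm by 180 mm) begins 59 mm behind the grasp point.
Start: joints at [-1.326, 0.491, 1.559, -0, 1.092, -0.106], TCP at [214.804, -586.945, 233.661] pointing down, gripper open.
Joint ranges: [-3.1, 3.1], [-0.84, 2.19], [0.05, 2.79], [-1.13, 4.28], [0.06, 2.93], [-2.69, 2.69]. Speed limits (rad/s): [2.22, 2.22, 2.79, 3.14, 3.14, 3.14].

### API

Orientations are given as [roll, pitch, yaw] about the fixed x, y, z axes, in that order (R = Rz(yaw) Ry(pitch) Rx(roll)).
In Python, from cell import env gives the robot as it stands. The module is installed in compiled form; this text tells all that it offers.
- The arm moves only by the tool drive_tool, never from a script. Its argument "rows" is a list that holds one entry, the list of rows, each a list of 7 numbers: the shift along the tool's x, y, z scaled (see below), then the turn, a rotation vector about the tool's x, y, z scaled (see below), then the opening, from 0 (shut) to 1 (fully open). In form: [[[tx, ty, tz, ax, ay, az, jaw], ...]]. A call has 1 to 5 rows; each row shifts and turns the commanded pose from where the row before left it, along the tool's axes as they then stand; what a row does not reach is not made up. The controller multiplies each number of a shift by 250 mm and each number of a turn by 180 degrees. A row lasts 1/8 s, in which the tool goes at most 62.5 mm and 10.7 degrees, less where a joint would pass 70% of its speed; a pose out of reach is approached as far as the arm can. A call with a number of a shift or a turn outside -1 to 1 is refused whole. A call with a gripper value outside its range is refused whole. The fingers move at their own pace and stop on an object; the grip force is fixed at half the most. Time passes only in rows, so rows that do not move let the fingers close. It gives the time, the measured TCP pose, the force, the opening and the grip force at its end, in the units of the state.
- env.state(): the state, without advancing time (a new reading comes with each control period).
- env.read_camera(name): name is "scene" or "top" or "wrist"; returns a dict with "color" (384x512x3 uint8, blue, green, red), "camera_matrix" (3x3 intrinsics, pixels), "k1" (the pictures are not rectified: a ray, as slopes to the right and down, at radius r is drawn at 1 + k1 r^2 times it, then the intrinsics apply), "pose" (4x4, takes a point from camera to world coordinates). Camera axes: x right, y up, looking along -z (the intrinsics and any distortion apply to the point x, -y, -z); pixel columns grow to the right and rows downward; lengths in mm; the calibration is good to about 2 mm. A picture is of the moment at which its call begins. There is no depth.
- env.job_done(): hands the job in; it is judged then, once.
Trained networks look in a picture, given as the dict that the camera call returned (one of the last four; its "shot" number tells which), for a name from the list of things; names that differ only in an ending like _2 or _b are one class to them, and where a whole thing is asked for, a point or a joint stands for the part that bears it (a point fixed in the world has none). Each returns a list of dicts, best first, with "score" (0 to 1); they miss things now and then, are a little off and sometimes report something else, mostly with a low value. They report only what shows in the picture. A call takes as long as a camera call. They do not tell look-alikes from the thing itself.
- env.search_frame(name, picture): "at" ([x, y, z] in mm, in the coordinates of the camera as it stood for that picture, good to about 4 mm: the middle of the surface that is visible of it).
- env.place_of(name, picture): "at" ([x, y, z] in mm, in the coordinates of the camera as it stood for that picture, good to about 4 mm: a listed point, or the origin of a listed thing).
The state is a dict: "t": time; "joints": joint angles; "qvel": joint speeds; "tau": joint torques, N m; "eef_pos": TCP position; "tcp_rot": TCP orientation; "ft_force": force on the tool from outside, world axes, zero at the start; "moment": the same for the moment, N m; "opening": opening from 0.0 (shut) to 1.0 (fully open); "grip_force": force on a finger pad.
Only numpy, scipy, OpenCV 4.12 (cv2) and the standard library are available. Lean on these libraries where they do the work, as an engineer would, in place of code of your own. Each camera call takes 0.05 s, during which the arm holds its last target. There are 200 camera calls.

### The job

Put the seasonings back in the wooden caddy, setting each down (not dropping it) upright on the bottom of its own well: the half-full storage jar in the largest well, the pepper mill in the second largest, and of the two small wells the salt shaker in the one beside the pepper mill and the spice jar in the one beside the storage jar. The empty yellow-lidded jar, the dropper bottle and the food tin do not belong there; leave them standing where they are.

Things in the scene. Friction and masses are not known exactly. Their poses are not given: they have to be found in the camera images.
- caddy: fixed wooden caddy 190x190x44 mm, turned any way: base board (top at z 12 mm) under a deck (top z 44) with 4 round wells; brass pulls on its +y and -y sides, 23 mm out. Origin: centre of underside, z up. Well centres (x, y mm): largest, 82 mm wide, (44, 44); second, 68 mm, (44, -44); small, 55 mm, beside the second (-44, -44); small, 55 mm, beside the largest (-44, 44).
- pepper_mill: turned dark-brown wooden pepper mill, 170 mm tall, body 58 mm across up to 122 mm, round head 48 mm across centred about 141 mm up, a 12 mm metal nut on top (158 to 170 mm). 0.13 to 0.25 kg. The head does not turn. Origin: centre of its underside; z up along its axis, turning about z does not matter.
- salt_shaker: small glass salt shaker with grey contents and a domed silver-grey pierced cap, 90 mm tall, 44 mm across up to 66 mm, cap narrowing from there to 34 mm. 0.07 to 0.14 kg. Origin: centre of its underside; z up along its axis, turning about z does not matter.
- spice_jar: slim glass spice jar with a labelled front and a black-brown lid, 105 mm tall, a plain cylinder 41 mm across. 0.08 to 0.16 kg. Origin: centre of its underside; z up along its axis, turning about z does not matter.
- storage_jar: tall glass storage jar, half full, with a grey lid, 135 mm tall, 67 mm across (lid 66 mm). 0.27 to 0.54 kg. Origin: centre of its underside; z up along its axis, turning about z does not matter.
- empty_jar: stays where it is: short empty glass jar with a yellow lid, 85 mm tall, 65 mm across. Origin: centre of its underside; z up along its axis, turning about z does not matter.
- dropper_bottle: stays where it is: small brown dropper bottle with a black rubber bulb, 102 mm tall, 33 mm across. Origin: centre of its underside; z up along its axis, turning about z does not matter.
- food_tin: stays where it is: closed food tin with a paper label, 72 mm tall, 57 mm across. Origin: centre of its underside; z up along its axis, turning about z does not matter.
Things that resemble listed ones, but are neither listed nor needed, are in the scene too. Leave any turquoise look-alike of the spice_jar alone.

How it is judged:
By the outcome, as a careful person would: the job done as asked, in the order asked, and still so for the second after the job is handed in, with the robot touching nothing.
It also fails if it takes over 109 s, if anything falls off the work surface, if the arm or the gripper's body presses on something with over 40 N, if the wrist force passes 120 N, or if a joint passes its speed limit or range.

## Working session

There is one attempt and no reset: what is moved stays moved. The work goes in short steps, Python scripts to look and compute and a tool call to move; the robot and the scene stay as the last step left them, time stands still between calls to the robot, and variables do not carry over. Pictures are saved under pics/ and viewed, at most 14 in all, crops included, and the job is handed in when it is done.

Besides the shell and the picture viewer there is one more tool, called after "Call:" as name(argument=value, ...) on one line, values as JSON. drive_tool: Moves the arm, as the interface text tells. Its arguments: {"type":"object","properties":{"rows":{"type":"array","items":{"type":"array","items":{"type":"array","items":{"type":"number","minimum":-1,"maximum":1}}}}},"required":["rows"]}

```bash
mkdir -p pics
cat > h.py <<'E'
import numpy as np, cv2
from cell import env
from scipy.spatial.transform import Rotation as R
def ray(p,u,v):
    K=p["camera_matrix"]; k1=p["k1"]
    d=np.array([(u-K[0,2])/K[0,0],(v-K[1,2])/K[1,1]]); s=d.copy()
    for _ in range(20): s=d/(1+k1*(s@s))
    T=np.array(p["pose"]); return T[:3,3],T[:3,:3]@np.array([s[0],-s[1],-1])
def onz(p,u,v,z):
    o,r=ray(p,u,v); return o+r*(z-o[2])/r[2]
def proj(p,X):
    T=np.array(p["pose"]); c=T[:3,:3].T@(np.array(X)-T[:3,3]); s=np.array([c[0],-c[1]])/-c[2]
    s=s*(1+p["k1"]*(s@s)); K=p["camera_matrix"]; return np.array([K[0,0]*s[0]+K[0,2],K[1,1]*s[1]+K[1,2]])
def world(p,a):
    T=np.array(p["pose"]); return T[:3,:3]@np.array(a)+T[:3,3]
names="caddy pepper_mill salt_shaker spice_jar storage_jar empty_jar dropper_bottle food_tin".split()
E
cat > a.py <<'E'
from h import *
for c in ("scene","top"):
    p=env.read_camera(c); cv2.imwrite(f"pics/{c}0.png",p["color"]); print(c,np.array(p["pose"])[:3,3].round())
    for n in names:
        for d in env.place_of(n,p)[:4]:
            w=world(p,d["at"]); 
            if d["score"]>.2: print(n,round(d["score"],2),w.round(),proj(p,w).round())
print(env.state())
E
python3 a.py
```

```text
scene [357. 606. 849.]
caddy 0.66 [570.  27.   0.] [203. 202.]
caddy 0.49 [445. 372.   1.] [227. 326.]
pepper_mill 0.87 [412. 237.   3.] [248. 274.]
salt_shaker 0.59 [446. 369.   0.] [227. 325.]
spice_jar 0.7 [ 542. -250.    1.] [228. 137.]
spice_jar 0.62 [ 306. -351.    1.] [299. 122.]
storage_jar 0.96 [ 430. -373.    1.] [264. 115.]
empty_jar 0.7 [ 561. -363.    1.] [228. 114.]
dropper_bottle 0.85 [550. 372.   4.] [183. 320.]
food_tin 0.67 [ 424. -231.   -0.] [262. 144.]
food_tin 0.48 [ 560. -366.   -1.] [228. 114.]
top [ 216.   18. 1571.]
caddy 0.79 [566.  33.   4.] [239. 163.]
pepper_mill 0.88 [412. 232.  -2.] [181. 209.]
salt_shaker 0.58 [449. 368.  -3.] [141. 199.]
spice_jar 0.53 [ 545. -257.   -2.] [324. 168.]
storage_jar 0.57 [ 431. -371.   -0.] [358. 200.]
empty_jar 0.73 [ 561. -366.    0.] [355. 163.]
dropper_bottle 0.61 [554. 380.   1.] [138. 168.]
food_tin 0.58 [ 424. -230.    3.] [318. 203.]
food_tin 0.43 [567.  31.   3.] [240. 163.]
{'t': 0.9, 'joints': array([-1.32558858e+00,  4.90852824e-01,  1.55887757e+00, -3.68930978e-05,
        1.09170787e+00, -1.05643314e-01]), 'qvel': array([ 0.00040892, -0.00043717, -0.00146369, -0.00220746,  0.00216722,
       -0.0001743 ]), 'tau': array([-2.47815049e-03, -6.12467194e+01, -2.58433610e+01,  6.91727945e-02,
        4.44581104e-02,  2.81630156e-05]), 'eef_pos': array([ 214.80414097, -586.95097482,  233.69800185]), 'tcp_rot': array([3.14144257e+00, 4.88398593e-05, 3.50868063e-01]), 'ft_force': array([ 0.51165757, -0.07386271, -0.87566258]), 'moment': array([-0.01370675,  0.01183086,  0.00468603]), 'grip_force': 0.0, 'opening': 1.0034710974104943}
```

Run:
```python
import cv2
a=cv2.imread("pics/scene0.png");b=cv2.imread("pics/top0.png")
cv2.imwrite("pics/s1.png",cv2.resize(a[60:360,100:400],None,fx=2,fy=2,interpolation=cv2.INTER_CUBIC))
cv2.imwrite("pics/t1.png",cv2.resize(b[110:260,110:390],(798,428),interpolation=cv2.INTER_CUBIC))
```

```text
(no output)
```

View pics/s1.png

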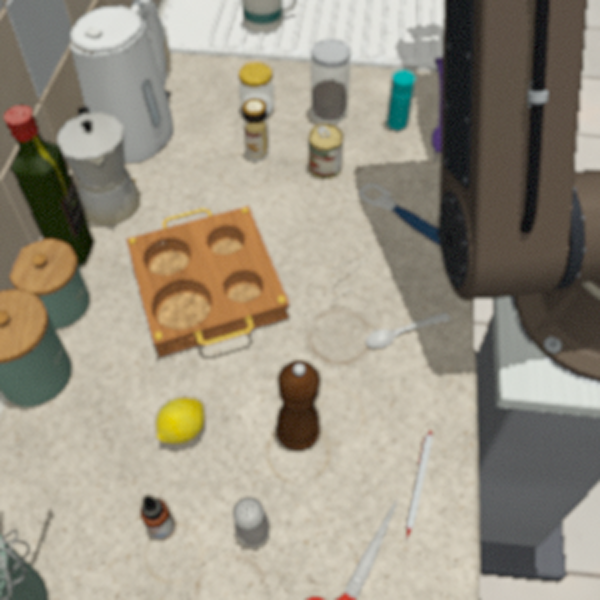

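View pics/t1.png

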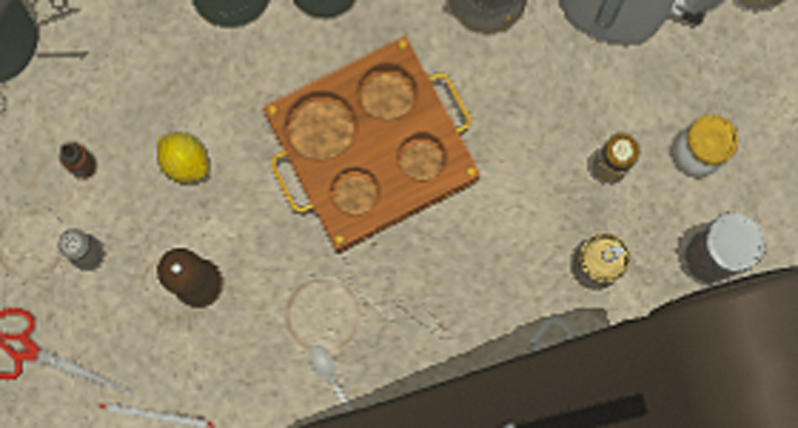

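The scene view shows the following, in scene pixels:
- The real spice jar, with its brown-black lid and label, is at about (228,137). The turquoise look-alike at (299,122) is left alone.
- The half-full grey-lid jar is at (264,115), and the empty yellow-lid jar is at (228,114).
- The tin is at (262,144), the mill at (248,274), the salt shaker at (227,325) and the dropper at (183,320).
- The caddy centre is at about (203,202). In the top view its largest well is at the upper left.

I'll move in and refine from the wrist camera.

Call:
drive_tool(rows=[[[0.2, -0.1, -0.04, 0, 0, 0, 1], [0.2, -0.1, -0.04, 0, 0, 0, 1], [0.2, -0.1, -0.04, 0, 0, 0, 1], [0.2, -0.1, -0.04, 0, 0, 0, 1], [0.2, -0.1, -0.04, 0, 0, 0, 1]]])

```text
t: 1.52
eef_pos: [407.6, -382.2, 284.2]
tcp_rot: [3.141, -0.0, 0.351]
ft_force: [-0.5, -0.7, 0.5]
opening: 0.996
grip_force: 0.0
```

```bash
cat > w.py <<'E'
from h import *
import sys
tag=sys.argv[1]; ns=sys.argv[2].split(',')
p=env.read_camera("wrist"); cv2.imwrite(f"pics/{tag}.png",p["color"]); np.savez(f"pics/{tag}.npz",K=p["camera_matrix"],k1=p["k1"],T=p["pose"])
print("cam",np.array(p["pose"])[:3,3].round())
for n in ns:
    for d in env.place_of(n,p)[:3]:
        w=world(p,d["at"])
        if d["score"]>.2: print(n,round(d["score"],2),w.round(1),proj(p,w).round())
s=env.state(); print(s["t"],s["eef_pos"].round(1),s["tcp_rot"].round(3),s["joints"].round(2),s["opening"],s["grip_force"],s["ft_force"].round(1))
E
python3 w.py w1 spice_jar,storage_jar,empty_jar,food_tin,caddy
```

```text
cam [ 472. -358.  436.]
spice_jar 0.93 [ 304.8 -353.5   -1.1] [209. 224.]
spice_jar 0.73 [ 5.401e+02 -2.547e+02 -1.000e-01] [193.  20.]
spice_jar 0.63 [ 424.4 -233.3    4.4] [147. 107.]
storage_jar 0.61 [ 430.5 -367.2    1.9] [251. 139.]
empty_jar 0.93 [ 564.4 -363.9   -4.5] [286.  34.]
food_tin 0.7 [ 423.  -231.4    1.6] [146. 108.]
food_tin 0.41 [ 540.1 -252.2    1.6] [191.  19.]
1.825 [ 406.1 -384.1  283.4] [-3.141  0.     0.35 ] [-0.88  0.35  1.66 -0.    1.14  0.34] 0.997641941511378 0.0 [ 0.3 -0.5 -0.2]
```

View pics/w1.png

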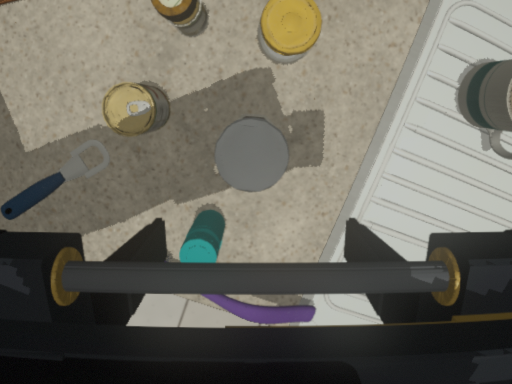

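The wrist view shows the grey lid of the half-full jar centred at about (252,155), the tin at (130,108), the real spice jar at (178,5), the yellow lid at (291,23) and the turquoise jar at (205,235). Next I go nearer the spice jar.

Call:
drive_tool(rows=[[[0.15, -0.1, 0, 0, 0, 0, 1], [0.15, -0.1, 0, 0, 0, 0, 1], [0.14, -0.1, 0, 0, 0, 0, 1], [0, 0, 0, 0, 0, 0, 1]]])

```text
t: 2.33
eef_pos: [484.6, -274.7, 283.3]
tcp_rot: [-3.141, 0.0, 0.352]
ft_force: [-0.2, -0.3, 0.9]
opening: 0.999
grip_force: 0.0
```

```bash
python3 w.py w2 spice_jar,storage_jar,caddy
python3 - <<'E'
from h import *
d=np.load("pics/w1.npz"); p=dict(camera_matrix=d["K"],k1=float(d["k1"]),pose=d["T"])
print("storage lid",onz(p,252,155,135).round(1), "fwd",(p["pose"][:3,:3]@[0,0,-1]).round(3))
E
```

```text
cam [ 549. -250.  435.]
spice_jar 0.77 [ 5.394e+02 -2.507e+02  1.000e-01] [253. 112.]
spice_jar 0.63 [ 306.4 -354.5    2.6] [265. 296.]
storage_jar 0.76 [ 430.5 -367.8    3.3] [308. 222.]
caddy 0.91 [568.8  32.    6.8] [42. 12.]
2.525 [ 483.4 -276.7  283.4] [-3.141  0.     0.349] [-0.64  0.35  1.66 -0.    1.14  0.58] 1.001935954241873 0.0 [ 0.1 -0.4 -0.5]
storage lid [ 430.6 -370.3  135. ] fwd [-0.231 -0.084 -0.969]
```

View pics/w2.png

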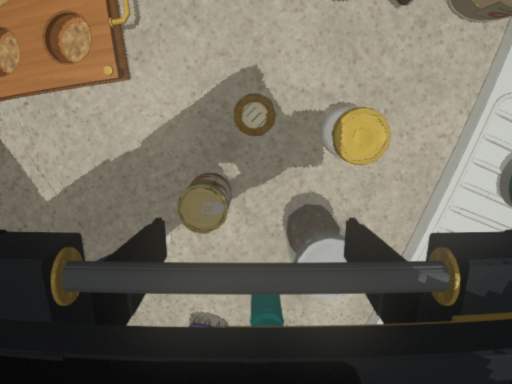

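The spice jar's lid is at (255,115), with a dark-brown rim and cream top as described. Its turquoise look-alike is at (265,310).

```bash
cat >> h.py <<'E'
def load(t):
    d=np.load(f"pics/{t}.npz"); return dict(camera_matrix=d["K"],k1=float(d["k1"]),pose=d["T"])
def go(t,psi=None):
    s=env.state(); e=s["eef_pos"]; a=s["tcp_rot"][2] if psi is None else psi; d=np.array(t,float)-e
    v=np.array([np.cos(a)*d[0]+np.sin(a)*d[1],np.sin(a)*d[0]-np.cos(a)*d[1],-d[2]]); print("tool mm",v.round(1),"units",(v/250).round(3))
E
python3 - <<'E'
from h import *
p=load("w2"); a=onz(p,255,115,105); print("spice",a.round(1))
o,r=ray(load("w1"),178,5); o2,r2=ray(p,255,115)
A=np.c_[r,-r2]; s=np.linalg.lstsq(A,o2-o,rcond=None)[0]; print("tri",(o+s[0]*r).round(),(o2+s[1]*r2).round())
go([a[0],a[1],65])
E
```

```text
spice [ 539.9 -253.4  105. ]
tri [ 538. -253.   73.] [ 539. -254.   73.]
tool mm [ 61.   -2.6 218.4] units [ 0.244 -0.01   0.874]
```

Call:
drive_tool(rows=[[[0.122, -0.005, 0.15, 0, 0, 0, 1], [0.122, -0.005, 0.15, 0, 0, 0, 1], [0, 0, 0.2, 0, 0, 0, 1], [0, 0, 0.2, 0, 0, 0, 1], [0, 0, 0.17, 0, 0, 0, 1]]])

```text
t: 3.15
eef_pos: [539.7, -253.3, 64.2]
tcp_rot: [-3.141, 0.001, 0.349]
ft_force: [0.4, -0.7, 0.4]
opening: 0.998
grip_force: 0.0
```

Call:
drive_tool(rows=[[[0, 0, 0, 0, 0, 0, 0.1], [0, 0, 0, 0, 0, 0, 0.1], [0, 0, 0, 0, 0, 0, 0.1], [0, 0, 0, 0, 0, 0, 0.1], [0, 0, 0, 0, 0, 0, 0.1]]])

```text
t: 3.78
eef_pos: [540.8, -252.2, 66.9]
tcp_rot: [3.141, -0.001, 0.351]
ft_force: [-1.2, 0.0, -0.3]
opening: 0.527
grip_force: 0.0
```

```bash
python3 w.py w3 spice_jar
```

```text
cam [ 605. -228.  219.]
spice_jar 0.93 [ 537.2 -254.9   -0.8] [258. 217.]
3.875 [ 540.7 -252.1   66.5] [ 3.141 -0.     0.351] [-0.55  0.66  1.78 -0.    0.7   0.67] 0.44852726437262513 1.0596571862697601 [ 0.4 -1.3  1.3]
```

Call:
drive_tool(rows=[[[0, 0, 0, 0, 0, 0, 0.1], [0, 0, -0.05, 0, 0, 0, 0.1], [0, 0, -0.15, 0, 0, 0, 0.1], [0, 0, -0.2, 0, 0, 0, 0.1], [0, 0, -0.1, 0, 0, 0, 0.1]]])

```text
t: 4.5
eef_pos: [540.9, -252.3, 194.3]
tcp_rot: [3.139, -0.002, 0.351]
ft_force: [-0.7, 0.7, -0.9]
opening: 0.426
grip_force: 30.0
```

```bash
python3 w.py w4 spice_jar,caddy
python3 - <<'E'
from h import *
go([495,-60,190])
E
```

```text
cam [ 605. -228.  346.]
spice_jar 0.76 [ 537.8 -251.   130.7] [252. 216.]
caddy 0.58 [568.3  34.5   4.1] [-3. 55.]
4.65 [ 540.7 -252.1  192.3] [ 3.14e+00 -1.00e-03  3.51e-01] [-0.55  0.49  1.68 -0.    0.97  0.67] 0.42651146241708615 29.999811351299286 [ 0.1  0.1 -1.5]
tool mm [  23.1 -196.1    2.3] units [ 0.092 -0.785  0.009]
```

Call:
drive_tool(rows=[[[0.035, -0.2, -0.04, 0, 0, 0, 0.1], [0.035, -0.2, -0.04, 0, 0, 0, 0.1], [0.035, -0.2, -0.04, 0, 0, 0, 0.1], [0.035, -0.2, -0.04, 0, 0, 0, 0.1], [0.035, -0.2, -0.04, 0, 0, 0, 0.1]]])

```text
t: 5.28
eef_pos: [494.7, -0.7, 240.0]
tcp_rot: [-3.14, 0.002, 0.351]
ft_force: [1.0, 0.5, -2.0]
opening: 0.426
grip_force: 30.0
```

Call:
drive_tool(rows=[[[0, 0, 0, 0, 0, 0, 0.1], [0, 0, 0, 0, 0, 0, 0.1]]])

```text
t: 5.52
eef_pos: [495.6, -2.5, 240.1]
tcp_rot: [-3.141, 0.001, 0.351]
ft_force: [0.1, -0.2, -1.4]
opening: 0.424
grip_force: 30.0
```

```bash
python3 w.py w5 caddy,spice_jar
```

```text
cam [561.  22. 392.]
caddy 0.66 [565.   34.3   4.2] [246.  96.]
spice_jar 0.63 [494.   -3.1 174.5] [256. 214.]
5.675 [495.8  -3.3 240.4] [-3.141e+00  1.000e-03  3.490e-01] [-0.14  0.3   1.86 -0.    0.98  1.08] 0.42210624652375567 29.99964326620102 [ 0.1  0.1 -1.5]
```

View pics/w5.png

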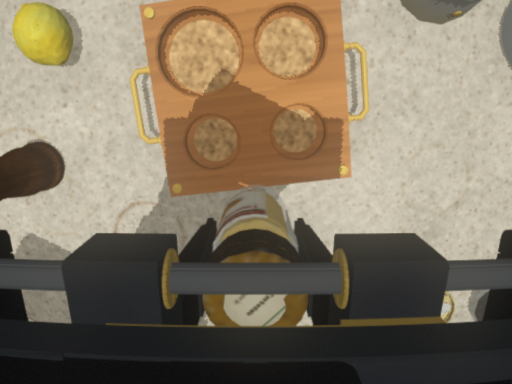

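The picture shows the rims' centres: largest at (201,52), second at (290,43), small beside the second at (297,131), and small beside the largest at (213,141). The spice jar hangs upright in the fingers.

```bash
cat >> h.py <<'E'
def caddyfit(P):
    L=np.array([[44,44],[44,-44],[-44,-44],[-44,44]],float)
    m=P.mean(0); Q=P-m; a=np.arctan2((L[:,0]*Q[:,1]-L[:,1]*Q[:,0]).sum(),(L*Q).sum())
    c,s=np.cos(a),np.sin(a); F=L@np.array([[c,s],[-s,c]])+m; return m,a,F
E
python3 - <<'E'
from h import *
p=load("w5"); P=np.array([onz(p,*q,44)[:2] for q in [(201,52),(290,43),(297,131),(213,141)]])
m,a,F=caddyfit(P); print(m,a,F.round(1),(P-F).round(1))
# rim check: overlay
im=cv2.imread("pics/w5.png")
for f,r in zip(F,(41,34,27.5,27.5)):
    t=np.linspace(0,6.283,60); q=np.array([proj(p,[f[0]+r*np.cos(u),f[1]+r*np.sin(u),44]) for u in t])
    cv2.polylines(im,[q.round().astype(int)],True,(0,255,0),1)
c,s=np.cos(a),np.sin(a)
q=np.array([proj(p,[m[0]+c*x-s*y,m[1]+s*x+c*y,44]) for x,y in ((95,95),(-95,95),(-95,-95),(95,-95))])
cv2.polylines(im,[q.round().astype(int)],True,(255,0,0),1)
cv2.imwrite("pics/o5.png",cv2.resize(im[0:220,100:400],None,fx=2.5,fy=2.5))
go([F[3][0],F[3][1],240])
E
```

```text
[568.99148017  30.45901037] 0.45840468001453427 [[589.   89.4]
 [627.9  10.5]
 [549.  -28.5]
 [510.1  50.4]] [[-0.2 -1.3]
 [-2.1  0.2]
 [ 1.   2.1]
 [ 1.4 -1. ]]
tool mm [ 31.8 -45.6   0.4] units [ 0.127 -0.182  0.001]
```

View pics/o5.png

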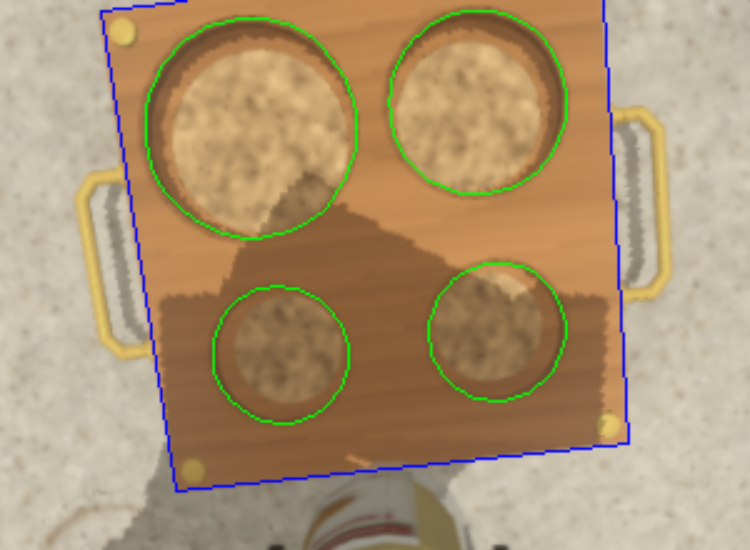

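The overlay fits the rims and edges. Next I go over the well beside the largest and lower.

Call:
drive_tool(rows=[[[0.066, -0.091, 0, 0, 0, 0, 0.1], [0.066, -0.091, 0, 0, 0, 0, 0.1], [0, 0, 0.15, 0, 0, 0, 0.1], [0, 0, 0.15, 0, 0, 0, 0.1], [0, 0, 0.12, 0, 0, 0, 0.1]]])

```text
t: 6.3
eef_pos: [511.0, 50.9, 134.4]
tcp_rot: [-3.141, 0.001, 0.349]
ft_force: [0.3, 0.7, -1.4]
opening: 0.424
grip_force: 30.0
```

Call:
drive_tool(rows=[[[0, 0, 0.05, 0, 0, 0, 0.1], [0, 0, 0.05, 0, 0, 0, 0.1], [0, 0, 0.05, 0, 0, 0, 0.1], [0, 0, 0.04, 0, 0, 0, 0.1], [0, 0, 0, 0, 0, 0, 0.1]]])

```text
t: 6.92
eef_pos: [510.9, 51.8, 88.1]
tcp_rot: [-3.141, 0.001, 0.351]
ft_force: [-0.1, 0.2, -1.1]
opening: 0.422
grip_force: 30.0
```

```bash
python3 w.py w6 spice_jar
```

```text
cam [576.  76. 240.]
spice_jar 0.69 [510.2  51.6  22.7] [256. 213.]
7.025 [511.3  51.8  88.9] [ 3.141 -0.     0.351] [-0.03  0.54  1.97 -0.    0.63  1.19] 0.4256286914419309 29.999882876873016 [ 0.2  0.  -2.6]
```

View pics/w6.png

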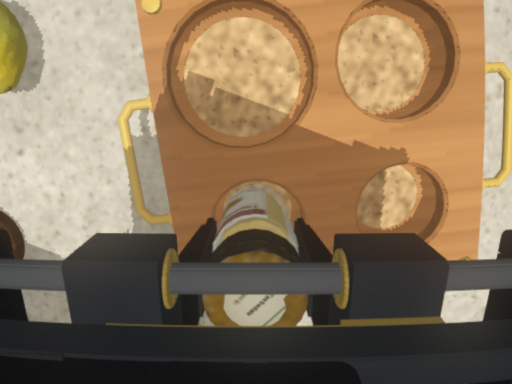

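The jar is inside the well, its base at about z 22. I'll lower it until it touches.

Call:
drive_tool(rows=[[[0, 0, 0.02, 0, 0, 0, 0.1], [0, 0, 0.012, 0, 0, 0, 0.1], [0, 0, 0.008, 0, 0, 0, 0.1], [0, 0, 0.004, 0, 0, 0, 0.1], [0, 0, 0, 0, 0, 0, 0.1]]])

```text
t: 7.65
eef_pos: [511.1, 51.8, 78.4]
tcp_rot: [3.141, -0.0, 0.351]
ft_force: [-3.2, -0.1, 10.8]
opening: 0.426
grip_force: 30.0
```

Call:
drive_tool(rows=[[[0, 0, 0, 0, 0, 0, 0.6], [0, 0, 0, 0, 0, 0, 0.65], [0, 0, -0.05, 0, 0, 0, 0.65], [0, 0, -0.2, 0, 0, 0, 0.65], [0, 0, -0.24, 0, 0, 0, 1]]])

```text
t: 8.28
eef_pos: [510.7, 51.8, 201.6]
tcp_rot: [-3.141, 0.002, 0.351]
ft_force: [1.3, 0.3, -0.1]
opening: 0.705
grip_force: 0.0
```

```bash
python3 w.py w7 spice_jar,caddy
python3 - <<'E'
from h import *
go([400,335,290])
E
```

```text
cam [576.  76. 353.]
spice_jar 0.7 [508.6  52.8  13. ] [254. 176.]
caddy 0.91 [569.5  34.3   4.5] [293. 124.]
8.425 [512.1  51.8 203.5] [ 3.139 -0.006  0.351] [-0.03  0.37  1.87 -0.    0.9   1.19] 0.8281914656295404 0.0 [-0.1  0.7 -0.2]
tool mm [  -7.9 -304.5  -86.5] units [-0.031 -1.218 -0.346]
```

Call:
drive_tool(rows=[[[0.02, -0.2, -0.07, 0, 0, 0, 1], [0.02, -0.2, -0.07, 0, 0, 0, 1], [0.02, -0.2, -0.07, 0, 0, 0, 1], [0.02, -0.2, -0.07, 0, 0, 0, 1], [0.02, -0.2, -0.07, 0, 0, 0, 1]]])

```text
t: 9.05
eef_pos: [447.7, 296.5, 287.5]
tcp_rot: [3.141, 0.001, 0.351]
ft_force: [0.9, -0.4, 0.0]
opening: 1.003
grip_force: 0.0
```

Call:
drive_tool(rows=[[[0, 0, 0, 0, 0, -0.055, 1], [0, 0, 0, 0, 0, -0.055, 1], [0, 0, 0, 0, 0, -0.055, 1], [0, 0, 0, 0, 0, -0.055, 1], [0, 0, 0, 0, 0, -0.055, 1]]])

```text
t: 9.68
eef_pos: [448.3, 295.0, 286.7]
tcp_rot: [-3.14, 0.001, 1.22]
ft_force: [-0.2, -1.0, -0.3]
opening: 1.003
grip_force: 0.0
```

Call:
drive_tool(rows=[[[0, 0, 0, 0, 0, -0.055, 1], [0, 0, 0, 0, 0, -0.055, 1], [0, 0, 0, 0, 0, 0, 1]]])

```text
t: 10.05
eef_pos: [448.4, 295.0, 286.9]
tcp_rot: [-3.14, 0.001, 1.559]
ft_force: [0.7, -0.6, -0.4]
opening: 1.001
grip_force: 0.0
```

```bash
python3 w.py w8 salt_shaker,pepper_mill,dropper_bottle
```

```text
cam [450. 365. 439.]
salt_shaker 0.93 [442.9 370.9   1.7] [250.  99.]
salt_shaker 0.61 [408.4 235.3  -2.1] [226. 204.]
pepper_mill 0.57 [410.7 236.3   1.7] [227. 204.]
dropper_bottle 0.76 [ 5.581e+02  3.791e+02 -5.000e-01] [343.  92.]
10.25 [448.6 295.1 287.4] [-3.141  0.     1.557] [ 0.46  0.31  1.7  -0.    1.13  0.47] 1.0009669859949295 0.0 [1.  0.1 0. ]
```

View pics/w8.png

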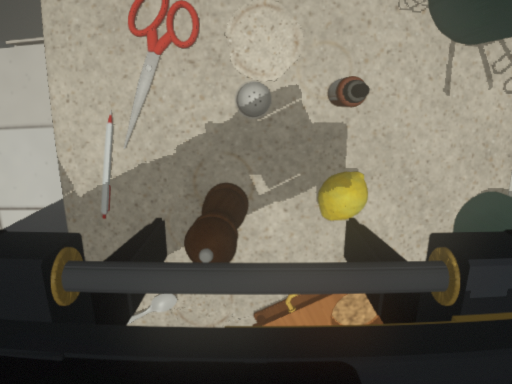

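The salt shaker's cap is at (254,99), the mill at (212,235) with its nut at (206,256), and the dropper at (350,91).

Run:
```python
from h import *
p=load("w8"); a=onz(p,254,99,75); print(a.round(1), onz(p,206,256,170).round(1))
go([a[0],a[1],57])
```

```text
[447.8 370.1  75. ] [405.9 240.1 170. ]
tool mm [ 75.   -1.8 230.4] units [ 0.3   -0.007  0.921]
```

Call:
drive_tool(rows=[[[0.15, -0.003, 0.1, 0, 0, 0, 1], [0.15, -0.003, 0.15, 0, 0, 0, 1], [0, 0, 0.23, 0, 0, 0, 1], [0, 0, 0.23, 0, 0, 0, 1], [0, 0, 0.21, 0, 0, 0, 1]]])

```text
t: 10.88
eef_pos: [447.7, 370.1, 55.7]
tcp_rot: [-3.142, 0.0, 1.558]
ft_force: [0.7, -0.2, -0.2]
opening: 1.002
grip_force: 0.0
```

Call:
drive_tool(rows=[[[0, 0, 0, 0, 0, 0, 0.1], [0, 0, 0, 0, 0, 0, 0.1], [0, 0, 0, 0, 0, 0, 0.1], [0, 0, 0, 0, 0, 0, 0.1], [0, 0, 0, 0, 0, 0, 0.1]]])

```text
t: 11.5
eef_pos: [448.2, 370.3, 58.5]
tcp_rot: [3.14, -0.001, 1.56]
ft_force: [-0.1, -0.4, 0.2]
opening: 0.53
grip_force: 0.0
```

Call:
drive_tool(rows=[[[0, 0, 0, 0, 0, 0, 0.1], [0, 0, 0, 0, 0, 0, 0.1], [0, 0, 0, 0, 0, 0, 0.1]]])

```text
t: 11.88
eef_pos: [447.9, 370.2, 57.8]
tcp_rot: [-3.142, 0.0, 1.56]
ft_force: [-1.0, -0.7, 5.0]
opening: 0.402
grip_force: 30.0
```

```bash
python3 w.py w9 salt_shaker
```

```text
cam [449. 440. 210.]
salt_shaker 0.64 [445.1 369.4  -1.3] [251. 217.]
11.975 [447.9 370.2  57.8] [-3.142  0.     1.56 ] [ 0.58  0.66  1.82 -0.    0.66  0.59] 0.39853516563031305 30.038588377065025 [-2.2 -0.6  5.4]
```

View pics/w9.png

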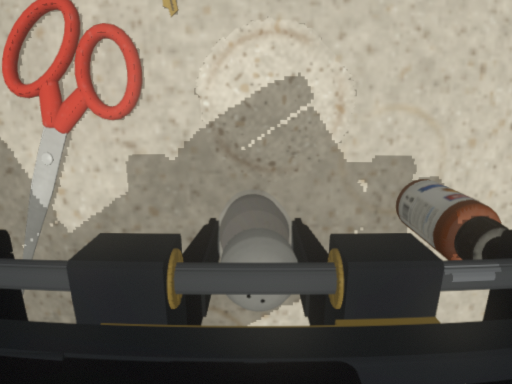

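The shaker at (255,250) looks upright between the pads, but the opening is 38 mm. I'll lift a little and check for slip.

Call:
drive_tool(rows=[[[0, 0, -0.04, 0, 0, 0, 0.1], [0, 0, -0.04, 0, 0, 0, 0.1], [0, 0, -0.04, 0, 0, 0, 0.1], [0, 0, 0, 0, 0, 0, 0.1], [0, 0, 0, 0, 0, 0, 0.1]]])

```text
t: 12.6
eef_pos: [447.9, 370.1, 87.5]
tcp_rot: [-3.142, 0.0, 1.56]
ft_force: [0.2, -0.4, -1.3]
opening: 0.398
grip_force: 29.6
```

```bash
python3 w.py w10 salt_shaker
```

```text
cam [449. 440. 239.]
salt_shaker 0.9 [443.4 367.3  31.3] [248. 221.]
12.7 [447.8 370.   87.3] [-3.141  0.     1.56 ] [ 0.58  0.61  1.81 -0.    0.72  0.59] 0.4016561503023804 29.552964325994253 [-0.9 -0.3 -1. ]
```

View pics/w10.png

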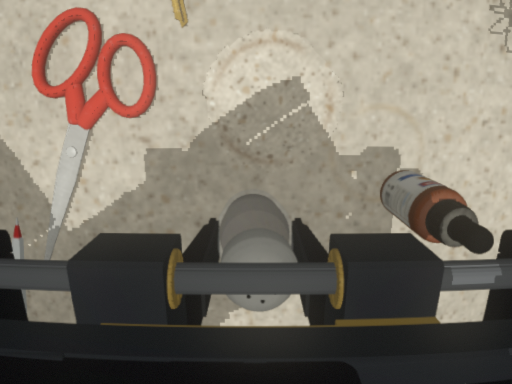

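Held steadily and upright, its base at about z 30. I'll carry it to the well beside the mill's.

Call:
drive_tool(rows=[[[0, 0, -0.2, 0, 0, 0, 0.1], [0, 0, -0.2, 0, 0, 0, 0.1], [0, 0, -0.2, 0, 0, 0, 0.1], [-0.2, 0.05, 0, 0, 0, 0, 0.1], [-0.2, 0.05, 0, 0, 0, 0, 0.1]]])

```text
t: 13.32
eef_pos: [471.9, 269.0, 237.8]
tcp_rot: [3.141, -0.0, 1.562]
ft_force: [0.7, -0.0, -0.1]
opening: 0.4
grip_force: 29.6
```

Call:
drive_tool(rows=[[[-0.2, 0.05, 0, 0, 0, 0, 0.1], [-0.2, 0.05, 0, 0, 0, 0, 0.1], [-0.2, 0.05, 0, 0, 0, 0, 0.1], [-0.2, 0.06, 0, 0, 0, 0, 0.1], [-0.2, 0.06, 0, 0, 0, 0, 0.1]]])

```text
t: 13.95
eef_pos: [537.0, 17.5, 237.4]
tcp_rot: [-3.141, -0.0, 1.56]
ft_force: [1.1, -0.6, -1.0]
opening: 0.403
grip_force: 29.6
```

Call:
drive_tool(rows=[[[-0.1, 0.03, 0, 0, 0, 0, 0.1], [0, 0, 0, 0, 0, 0, 0.1], [0, 0, 0, 0, 0, 0, 0.1]]])

```text
t: 14.32
eef_pos: [543.7, -5.3, 237.4]
tcp_rot: [-3.141, -0.0, 1.56]
ft_force: [1.1, -1.0, -1.2]
opening: 0.401
grip_force: 29.6
```

```bash
python3 w.py w11 caddy,salt_shaker
python3 - <<'E'
from h import *
p=load("w11"); im=cv2.imread("pics/w11.png")
F=[(589,89.4),(627.9,10.5),(549,-28.5),(510.1,50.4)]
for f,r in zip(F,(41,34,27.5,27.5)):
    q=np.array([proj(p,[f[0]+r*np.cos(u),f[1]+r*np.sin(u),44]) for u in np.linspace(0,6.283,60)])
    cv2.polylines(im,[q.round().astype(int)],True,(0,255,0),1)
cv2.imwrite("pics/o11.png",im); go([549,-28.5,240])
E
```

```text
cam [545.  64. 389.]
caddy 0.57 [567.1  29.6   4.4] [276. 136.]
caddy 0.53 [511.4  51.3  13. ] [225. 117.]
salt_shaker 0.56 [542.4  -7.2 178.3] [253. 218.]
14.475 [543.8  -4.9 237.6] [-3.141 -0.     1.562] [-0.13  0.37  1.75 -0.    1.02 -0.12] 0.3967912389870742 29.552950549987145 [-0.5  0.5 -0.2]
tool mm [-23.6   5.4  -2.4] units [-0.094  0.022 -0.009]
```

View pics/o11.png

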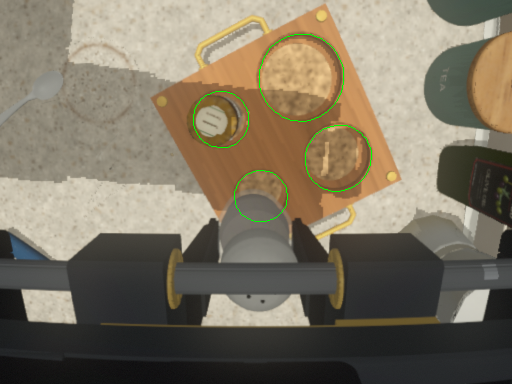

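The well rims agree with the fit, and the spice jar stands in its well at (217,120). I go over the salt's well and lower.

Call:
drive_tool(rows=[[[-0.094, 0.022, 0, 0, 0, 0, 0.1], [0, 0, 0.15, 0, 0, 0, 0.1], [0, 0, 0.15, 0, 0, 0, 0.1], [0, 0, 0.15, 0, 0, 0, 0.1], [0, 0, 0.06, 0, 0, 0, 0.1]]])

```text
t: 15.1
eef_pos: [548.6, -28.7, 108.6]
tcp_rot: [-3.139, -0.0, 1.561]
ft_force: [0.9, -0.5, -0.5]
opening: 0.399
grip_force: 29.6
```

Call:
drive_tool(rows=[[[0, 0, 0.05, 0, 0, 0, 0.1], [0, 0, 0.04, 0, 0, 0, 0.1], [0, 0, 0.03, 0, 0, 0, 0.1], [0, 0, 0.02, 0, 0, 0, 0.1], [0, 0, 0, 0, 0, 0, 0.1]]])

```text
t: 15.72
eef_pos: [549.2, -29.5, 75.0]
tcp_rot: [-3.141, 0.0, 1.56]
ft_force: [0.1, 0.7, -1.1]
opening: 0.4
grip_force: 29.6
```

Call:
drive_tool(rows=[[[0, 0, 0.008, 0, 0, 0, 0.1], [0, 0, 0.004, 0, 0, 0, 0.1], [0, 0, 0.004, 0, 0, 0, 0.1], [0, 0, 0, 0, 0, 0, 0.1]]])

```text
t: 16.23
eef_pos: [549.3, -29.4, 71.1]
tcp_rot: [-3.142, 0.0, 1.56]
ft_force: [0.1, 0.1, -0.3]
opening: 0.399
grip_force: 29.6
```

Call:
drive_tool(rows=[[[0, 0, 0.004, 0, 0, 0, 0.1], [0, 0, 0.004, 0, 0, 0, 0.1], [0, 0, 0.004, 0, 0, 0, 0.1], [0, 0, 0, 0, 0, 0, 0.1]]])

```text
t: 16.73
eef_pos: [549.4, -29.4, 69.6]
tcp_rot: [3.141, 0.0, 1.56]
ft_force: [-5.8, 1.2, 18.5]
opening: 0.4
grip_force: 31.1
```

Call:
drive_tool(rows=[[[0, 0, 0, 0, 0, 0, 0.6], [0, 0, 0, 0, 0, 0, 0.6], [0, 0, -0.05, 0, 0, 0, 0.6], [0, 0, -0.2, 0, 0, 0, 0.6], [0, 0, -0.24, 0, 0, 0, 0.8]]])

```text
t: 17.35
eef_pos: [548.8, -29.4, 192.0]
tcp_rot: [-3.14, -0.0, 1.56]
ft_force: [1.0, 0.3, -0.3]
opening: 0.659
grip_force: 0.0
```

Call:
drive_tool(rows=[[[0, 0, -0.1, 0, 0, 0.055, 1], [0, 0, -0.1, 0, 0, 0.055, 1], [0, 0, -0.1, 0, 0, 0.055, 1], [0, 0, 0, 0, 0, 0.055, 1], [0, 0, 0, 0, 0, 0.055, 1]]])

```text
t: 17.98
eef_pos: [549.1, -29.4, 266.7]
tcp_rot: [3.141, -0.001, 0.691]
ft_force: [1.0, -0.4, 0.7]
opening: 1.001
grip_force: 0.0
```

Call:
drive_tool(rows=[[[0, 0, 0, 0, 0, 0.055, 1], [0, 0, 0, 0, 0, 0.055, 1], [0, 0, 0, 0, 0, 0, 1]]])

```text
t: 18.35
eef_pos: [549.2, -29.4, 266.2]
tcp_rot: [3.141, -0.0, 0.352]
ft_force: [0.0, 0.4, 0.2]
opening: 1.002
grip_force: 0.0
```

```bash
python3 w.py w12 salt_shaker
python3 - <<'E'
from h import *
go([395,-375,275])
p=env.read_camera("top"); cv2.imwrite("pics/top2.png",p["color"])
for n in("salt_shaker","spice_jar","storage_jar"):
  for d in env.place_of(n,p)[:2]: print(n,d["score"],world(p,d["at"]).round(1))
E
```

```text
cam [614.  -5. 418.]
salt_shaker 0.63 [545.  -31.5  15.1] [256. 168.]
18.45 [549.2 -29.4 266. ] [ 3.141 -0.     0.355] [-0.17  0.35  1.7  -0.    1.09  1.04] 1.0027400154698307 0.0 [-0.4 -0.7 -0.1]
tool mm [-264.7  270.5   -9. ] units [-1.059  1.082 -0.036]
spice_jar 0.49 [ 3.135e+02 -3.542e+02 -2.000e-01]
storage_jar 0.81 [ 433.9 -369.6   -1.2]
```

Call:
drive_tool(rows=[[[-0.13, 0.135, 0, 0, 0, 0, 1], [-0.13, 0.135, 0, 0, 0, 0, 1], [-0.13, 0.135, 0, 0, 0, 0, 1], [-0.13, 0.135, 0, 0, 0, 0, 1], [-0.13, 0.135, 0, 0, 0, 0, 1]]])

```text
t: 19.27
eef_pos: [453.9, -245.0, 265.8]
tcp_rot: [3.141, -0.0, 0.352]
ft_force: [0.4, 0.5, 0.1]
opening: 1.0
grip_force: 0.0
```

Call:
drive_tool(rows=[[[-0.13, 0.135, 0, 0, 0, 0, 1], [-0.13, 0.135, 0, 0, 0, 0, 1], [-0.13, 0.135, 0, 0, 0, 0, 1], [0, 0, 0, 0, 0, 0, 1]]])

```text
t: 19.77
eef_pos: [396.7, -374.6, 265.4]
tcp_rot: [3.142, 0.0, 0.349]
ft_force: [-0.1, 0.1, 0.2]
opening: 0.997
grip_force: 0.0
```

```bash
python3 w.py w13 storage_jar
python3 - <<'E'
from h import *
p=load("w13"); im=cv2.imread("pics/w13.png")
for z,col in((135,(0,255,0)),):
    q=np.array([proj(p,[430.6+33*np.cos(u),-370.3+33*np.sin(u),z]) for u in np.linspace(0,6.283,60)])
    cv2.polylines(im,[q.round().astype(int)],True,col,1)
cv2.imwrite("pics/o13.png",im); go([430.6,-370.3,90])
E
```

```text
cam [ 462. -350.  417.]
storage_jar 0.62 [ 430.4 -369.     0.5] [261. 135.]
19.875 [ 397.7 -372.3  265.5] [-3.141  0.     0.351] [-0.87  0.34  1.71  0.    1.08  0.35] 1.000764427349132 0.0 [ 0.2 -0.   0.4]
tool mm [ 31.6   9.5 175.5] units [0.126 0.038 0.702]
```

View pics/o13.png

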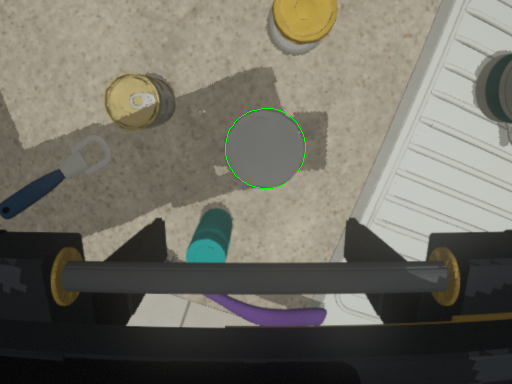

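The projected lid circle fits the grey lid at (266,148) exactly, so I grasp.

Call:
drive_tool(rows=[[[0.063, 0.019, 0.05, 0, 0, 0, 1], [0.063, 0.019, 0.05, 0, 0, 0, 1], [0, 0, 0.2, 0, 0, 0, 1], [0, 0, 0.2, 0, 0, 0, 1], [0, 0, 0.2, 0, 0, 0, 1]]])

```text
t: 20.5
eef_pos: [432.0, -369.3, 88.2]
tcp_rot: [-3.141, 0.0, 0.353]
ft_force: [0.4, -1.2, -0.4]
opening: 1.001
grip_force: 0.0
```

Call:
drive_tool(rows=[[[0, 0, 0, 0, 0, 0, 0.3], [0, 0, 0, 0, 0, 0, 0.3], [0, 0, 0, 0, 0, 0, 0.3], [0, 0, 0, 0, 0, 0, 0.3], [0, 0, 0, 0, 0, 0, 0.3]]])

```text
t: 21.12
eef_pos: [431.4, -370.8, 92.4]
tcp_rot: [3.139, -0.001, 0.351]
ft_force: [0.7, 2.4, 8.4]
opening: 0.71
grip_force: 29.7
```

Call:
drive_tool(rows=[[[0, 0, -0.02, 0, 0, 0, 0.3], [0, 0, -0.1, 0, 0, 0, 0.3], [0, 0, -0.2, 0, 0, 0, 0.3], [0, 0, -0.2, 0, 0, 0, 0.3], [0, 0, -0.1, 0, 0, 0, 0.3]]])

```text
t: 21.75
eef_pos: [430.8, -370.6, 248.6]
tcp_rot: [3.139, -0.001, 0.351]
ft_force: [0.1, -0.4, -4.8]
opening: 0.709
grip_force: 29.7
```

```bash
python3 w.py w14 storage_jar; python3 -c "
from h import *
go([589,89.4,245])"
```

```text
cam [ 495. -346.  400.]
storage_jar 0.96 [ 429.4 -368.8  160.9] [253. 203.]
21.85 [ 431.1 -370.9  248.5] [ 3.137e+00 -2.000e-03  3.510e-01] [-0.83  0.39  1.68 -0.    1.06  0.39] 0.7100938068742811 29.707060055807233 [ 0.3 -0.4 -5.5]
tool mm [ 306.4 -378.     3.5] units [ 1.226 -1.512  0.014]
```

Call:
drive_tool(rows=[[[0.12, -0.15, 0, 0, 0, 0, 0.3], [0.12, -0.15, 0, 0, 0, 0, 0.3], [0.12, -0.15, 0, 0, 0, 0, 0.3], [0.12, -0.15, 0, 0, 0, 0, 0.3], [0.12, -0.15, 0, 0, 0, 0, 0.3]]])

```text
t: 22.48
eef_pos: [506.9, -141.2, 244.2]
tcp_rot: [-3.14, 0.002, 0.351]
ft_force: [0.8, -0.7, -5.3]
opening: 0.71
grip_force: 29.7
```

Call:
drive_tool(rows=[[[0.12, -0.15, 0, 0, 0, 0, 0.3], [0.12, -0.15, 0, 0, 0, 0, 0.3], [0.12, -0.15, 0, 0, 0, 0, 0.3], [0.12, -0.15, 0, 0, 0, 0, 0.3], [0.12, -0.15, 0, 0, 0, 0, 0.3]]])

```text
t: 23.1
eef_pos: [583.3, 86.3, 243.9]
tcp_rot: [-3.141, 0.002, 0.351]
ft_force: [0.7, -0.0, -4.8]
opening: 0.711
grip_force: 29.7
```

Call:
drive_tool(rows=[[[0, 0, 0, 0, 0, 0, 0.3], [0, 0, 0, 0, 0, 0, 0.3]]])

```text
t: 23.35
eef_pos: [583.0, 84.6, 244.2]
tcp_rot: [-3.141, 0.002, 0.351]
ft_force: [-0.3, -0.3, -4.3]
opening: 0.706
grip_force: 29.7
```

```bash
python3 w.py w15 storage_jar; python3 -c "
from h import *
go([589.5,89.6,245])"
```

```text
cam [648. 109. 396.]
storage_jar 0.65 [581.8  87.7 153.7] [252. 201.]
23.45 [583.2  83.9 244.9] [-3.141e+00  1.000e-03  3.500e-01] [ 0.03  0.43  1.63 -0.    1.08  1.25] 0.7083974491092851 29.72294458653778 [-0.1  0.3 -4.7]
tool mm [ 7.9 -3.2 -0.1] units [ 0.032 -0.013 -0.   ]
```

Call:
drive_tool(rows=[[[0.032, -0.013, 0, 0, 0, 0, 0.3], [0, 0, 0.12, 0, 0, 0, 0.3], [0, 0, 0.12, 0, 0, 0, 0.3], [0, 0, 0.1, 0, 0, 0, 0.3], [0, 0, 0.04, 0, 0, 0, 0.3]]])

```text
t: 24.08
eef_pos: [589.9, 90.3, 149.4]
tcp_rot: [-3.141, 0.002, 0.35]
ft_force: [0.2, 0.6, -4.5]
opening: 0.709
grip_force: 29.7
```

Call:
drive_tool(rows=[[[0, 0, 0.04, 0, 0, 0, 0.3], [0, 0, 0.04, 0, 0, 0, 0.3], [0, 0, 0.04, 0, 0, 0, 0.3], [0, 0, 0.02, 0, 0, 0, 0.3], [0, 0, 0, 0, 0, 0, 0.3]]])

```text
t: 24.7
eef_pos: [590.0, 90.6, 115.4]
tcp_rot: [-3.142, 0.0, 0.351]
ft_force: [0.8, -0.4, -5.4]
opening: 0.712
grip_force: 29.7
```

Call:
drive_tool(rows=[[[0, 0, 0.012, 0, 0, 0, 0.3], [0, 0, 0.008, 0, 0, 0, 0.3], [0, 0, 0.004, 0, 0, 0, 0.3], [0, 0, 0, 0, 0, 0, 0.3]]])

```text
t: 25.2
eef_pos: [590.0, 90.6, 109.6]
tcp_rot: [3.142, 0.0, 0.351]
ft_force: [-0.1, -0.2, -4.8]
opening: 0.709
grip_force: 29.7
```

Call:
drive_tool(rows=[[[0, 0, 0.008, 0, 0, 0, 0.3], [0, 0, 0.004, 0, 0, 0, 0.3], [0, 0, 0.004, 0, 0, 0, 0.3], [0, 0, 0, 0, 0, 0, 0.3]]])

```text
t: 25.7
eef_pos: [590.0, 90.6, 105.5]
tcp_rot: [3.142, 0.0, 0.351]
ft_force: [-1.1, -0.3, -5.0]
opening: 0.707
grip_force: 29.7
```

Call:
drive_tool(rows=[[[0, 0, 0.004, 0, 0, 0, 0.3], [0, 0, 0.004, 0, 0, 0, 0.3], [0, 0, 0, 0, 0, 0, 0.3]]])

```text
t: 26.08
eef_pos: [590.2, 90.7, 104.5]
tcp_rot: [3.141, -0.001, 0.351]
ft_force: [-2.1, 0.5, 4.1]
opening: 0.707
grip_force: 29.7
```

Call:
drive_tool(rows=[[[0, 0, 0, 0, 0, 0, 0.85], [0, 0, 0, 0, 0, 0, 0.85], [0, 0, -0.05, 0, 0, 0, 0.85], [0, 0, -0.2, 0, 0, 0, 0.85], [0, 0, -0.24, 0, 0, 0, 1]]])

```text
t: 26.7
eef_pos: [589.7, 90.6, 227.6]
tcp_rot: [-3.141, 0.001, 0.351]
ft_force: [0.8, -0.2, 0.1]
opening: 0.906
grip_force: 0.0
```

Call:
drive_tool(rows=[[[0, 0, -0.2, 0, 0, 0, 1], [0, 0, -0.2, 0, 0, 0, 1], [-0.15, -0.185, 0, 0, 0, 0, 1], [-0.15, -0.185, 0, 0, 0, 0, 1], [-0.15, -0.185, 0, 0, 0, 0, 1]]])

```text
t: 27.32
eef_pos: [434.9, 182.8, 327.0]
tcp_rot: [3.141, -0.001, 0.35]
ft_force: [0.4, 0.4, 0.3]
opening: 1.001
grip_force: 0.0
```

Call:
drive_tool(rows=[[[0, 0, 0, 0, 0, -0.054, 1], [0, 0, 0, 0, 0, -0.054, 1], [0, 0, 0, 0, 0, -0.054, 1], [0, 0, 0, 0, 0, -0.054, 1], [0, 0, 0, 0, 0, -0.054, 1]]])

```text
t: 27.95
eef_pos: [436.5, 182.2, 326.9]
tcp_rot: [3.141, -0.0, 1.205]
ft_force: [0.6, 0.8, -0.0]
opening: 0.999
grip_force: 0.0
```

Call:
drive_tool(rows=[[[0, 0, 0, 0, 0, -0.054, 1], [0, 0, 0, 0, 0, -0.054, 1], [0, 0, 0, 0, 0, -0.054, 1], [0, 0, 0, 0, 0, -0.054, 1], [0, 0, 0, 0, 0, -0.054, 1]]])

```text
t: 28.58
eef_pos: [436.5, 182.2, 326.9]
tcp_rot: [3.141, 0.0, 2.053]
ft_force: [0.4, 0.9, 0.4]
opening: 1.001
grip_force: 0.0
```

```bash
python3 w.py w16 pepper_mill
python3 - <<'E'
from h import *
p=env.read_camera("scene"); cv2.imwrite("pics/scene2.png",p["color"])
for n in("pepper_mill",):
  for d in env.place_of(n,p)[:2]: print(n,d["score"],world(p,d["at"]).round(1))
E
```

```text
cam [405. 244. 479.]
pepper_mill 0.74 [408.5 239.9   1.3] [256. 109.]
28.675 [436.6 182.2 326.9] [3.141 0.    2.049] [ 0.26  0.18  1.78 -0.    1.18 -0.22] 1.0006471140277906 0.0 [ 0.3 -0.3 -0.2]
pepper_mill 0.69 [413.2 236.9  -0.9]
```

View pics/w16.png

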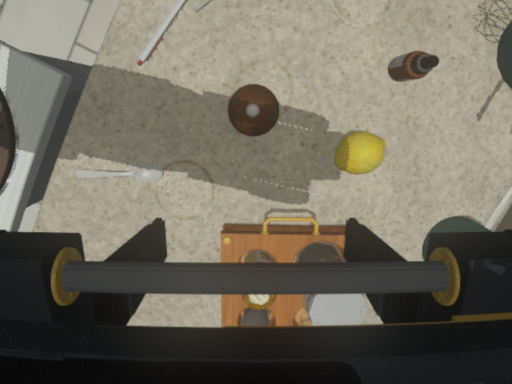

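The mill is seen nearly from straight above: nut at (253,110), head concentric with it, body hidden under the head.

Run:
```python
from h import *
p=load("w16"); im=cv2.imread("pics/w16.png")
a=onz(p,253,110,170); print(a.round(1))
# dark mill blob -> centre at head height
m=(im.max(2)<90)&(im[:,:,2]>im[:,:,0]*1.5); m[:60]=0;m[150:]=0;m[:,:215]=0;m[:,290:]=0
n,l,st,c=cv2.connectedComponentsWithStats(m.astype(np.uint8)); k=1+st[1:,4].argmax(); print(st[k],c[k])
u,v=c[k]; b=onz(p,u,v,141); print("blob",b.round(1)); go([a[0],a[1],138])
```

```text
[405.4 239.1 170. ]
[ 229   85   49   51 1675] [252.9761194  110.48477612]
blob [405.6 238.2 141. ]
tool mm [ 64.8  -2.  188.6] units [ 0.259 -0.008  0.754]
```

Call:
drive_tool(rows=[[[0.13, -0.004, 0.05, 0, 0, 0, 1], [0.13, -0.004, 0.05, 0, 0, 0, 1], [0, 0, 0.23, 0, 0, 0, 1], [0, 0, 0.23, 0, 0, 0, 1], [0, 0, 0.185, 0, 0, 0, 1]]])

```text
t: 29.4
eef_pos: [404.8, 239.1, 138.4]
tcp_rot: [-3.142, 0.0, 2.044]
ft_force: [1.2, 0.9, -0.4]
opening: 0.999
grip_force: 0.0
```

Call:
drive_tool(rows=[[[0, 0, 0, 0, 0, 0, 0.2], [0, 0, 0, 0, 0, 0, 0.2], [0, 0, 0, 0, 0, 0, 0.2], [0, 0, 0, 0, 0, 0, 0.2], [0, 0, 0, 0, 0, 0, 0.2]]])

```text
t: 30.02
eef_pos: [405.3, 239.2, 140.5]
tcp_rot: [3.14, 0.0, 2.047]
ft_force: [0.4, -0.4, -0.5]
opening: 0.532
grip_force: 0.0
```

Call:
drive_tool(rows=[[[0, 0, 0, 0, 0, 0, 0.2], [0, 0, 0, 0, 0, 0, 0.2], [0, 0, 0, 0, 0, 0, 0.2]]])

```text
t: 30.4
eef_pos: [405.4, 239.2, 140.4]
tcp_rot: [3.141, 0.0, 2.047]
ft_force: [0.2, -0.1, 6.9]
opening: 0.498
grip_force: 30.0
```

Call:
drive_tool(rows=[[[0, 0, -0.03, 0, 0, 0, 0.2], [0, 0, -0.1, 0, 0, 0, 0.2], [0, 0, -0.2, 0, 0, 0, 0.2], [0, 0, -0.2, 0, 0, 0, 0.2], [0, 0, -0.2, 0, 0, 0, 0.2]]])

```text
t: 31.02
eef_pos: [404.6, 238.9, 324.3]
tcp_rot: [-3.141, 0.0, 2.047]
ft_force: [0.4, -0.1, -1.5]
opening: 0.493
grip_force: 30.0
```

```bash
python3 w.py w17 pepper_mill; python3 -c "
from h import *
go([627.9,10.5,322])"
```

```text
cam [373. 301. 476.]
pepper_mill 0.81 [408.6 231.6 184.7] [255. 196.]
31.125 [406.1 239.6 327.2] [3.134e+00 1.000e-03 2.047e+00] [ 0.39  0.17  1.79 -0.    1.18 -0.08] 0.49458466165771114 29.994448818656707 [ 0.4  0.2 -2.2]
tool mm [-305.3   92.1    5.2] units [-1.221  0.368  0.021]
```

Call:
drive_tool(rows=[[[-0.1, 0.03, 0, 0, 0, 0, 0.2], [-0.17, 0.05, 0, 0, 0, 0, 0.2], [-0.2, 0.06, 0, 0, 0, 0, 0.2], [-0.2, 0.06, 0, 0, 0, 0, 0.2], [-0.2, 0.06, 0, 0, 0, 0, 0.2]]])

```text
t: 31.75
eef_pos: [563.2, 74.3, 321.4]
tcp_rot: [-3.14, -0.001, 2.047]
ft_force: [0.9, 0.1, -1.4]
opening: 0.499
grip_force: 30.0
```

Call:
drive_tool(rows=[[[-0.17, 0.05, 0, 0, 0, 0, 0.2], [-0.12, 0.04, 0, 0, 0, 0, 0.2], [-0.06, 0.018, 0, 0, 0, 0, 0.2], [0, 0, 0, 0, 0, 0, 0.2], [0, 0, 0, 0, 0, 0, 0.2]]])

```text
t: 32.38
eef_pos: [626.0, 11.2, 322.3]
tcp_rot: [-3.141, -0.0, 2.048]
ft_force: [-0.8, -0.1, -1.4]
opening: 0.496
grip_force: 30.0
```

```bash
python3 w.py w18 pepper_mill,caddy
python3 - <<'E'
from h import *
go([627.9,10.5,322])
for c in("scene","top"):
  p=env.read_camera(c); cv2.imwrite(f"pics/{c}3.png",p["color"])
  for d in env.place_of("pepper_mill",p)[:2]: print(c,d["score"],world(p,d["at"]).round(1),proj(p,world(p,d["at"])).round())
p=load("w18"); im=cv2.imread("pics/w18.png"); print(proj(p,[628,10.5,184]),proj(p,[628,10.5,310]),proj(p,[628,10.5,325]))
E
```

```text
cam [595.  73. 474.]
pepper_mill 0.59 [633.5  10.1 182. ] [262. 191.]
caddy 0.97 [569.1  32.5   3.2] [225. 123.]
32.525 [626.2  11.1 322.7] [3.141 0.    2.048] [-0.09  0.42  1.43 -0.    1.29 -0.57] 0.49837273753318057 30.00016191976357 [ 0.1 -0.4 -1.9]
tool mm [-1.3  1.2  0.7] units [-0.005  0.005  0.003]
scene 0.65 [629.9   7.9 181. ] [175. 153.]
top 0.61 [ 428.8 -233.3    1.5] [319. 201.]
[256.31136584 188.59678655] [257.07471215 246.72314938] [257.24015166 259.39824722]
```

Call:
drive_tool(rows=[[[-0.005, 0.005, 0.1, 0, 0, 0, 0.2], [0, 0, 0.15, 0, 0, 0, 0.2], [0, 0, 0.14, 0, 0, 0, 0.2], [0, 0, 0.1, 0, 0, 0, 0.2], [0, 0, 0, 0, 0, 0, 0.2]]])

```text
t: 33.35
eef_pos: [627.7, 9.8, 198.4]
tcp_rot: [-3.139, -0.002, 2.047]
ft_force: [0.7, -0.4, -0.6]
opening: 0.498
grip_force: 30.0
```

```bash
python3 w.py w19 pepper_mill
python3 - <<'E'
from h import *
e=env.state()["eef_pos"]; p=env.read_camera("wrist"); q=env.read_camera("scene")
out=[]
for P,box,f in ((p,(150,40,370,300),2),(q,(130,60,260,270),None)):
    im=P["color"].copy(); S=3
    im=cv2.resize(im,None,fx=S,fy=S,interpolation=cv2.INTER_CUBIC)
    for c,r,z,col in (((627.9,10.5),34,44,(0,255,0)),((e[0],e[1]),29,e[2]-140.5,(255,255,0)),((e[0],e[1]),24,e[2],(255,0,255)),((627.9,10.5),34,12,(0,128,0))):
        t=np.linspace(0,6.283,60); k=np.array([proj(P,[c[0]+r*np.cos(u),c[1]+r*np.sin(u),z])*S+1 for u in t])
        cv2.polylines(im,[k.round().astype(int)],True,col,1)
    x0,y0,x1,y1=box; im=im[y0*S:y1*S,x0*S:x1*S]; out.append(cv2.resize(im,(400*im.shape[1]//im.shape[1],600*1) if 0 else (395,int(im.shape[0]*395/im.shape[1]))))
H=590; out=[cv2.copyMakeBorder(o[:H],0,max(0,H-o.shape[0]),0,4,cv2.BORDER_CONSTANT) for o in out]
cv2.imwrite("pics/o19.png",np.hstack(out)); print(np.hstack(out).shape)
E
```

```text
cam [597.  72. 350.]
33.45 [628.8   9.8 200.8] [3.141e+00 1.000e-03 2.047e+00] [-0.09  0.53  1.59 -0.    1.03 -0.57] 0.4993465884177496 30.00029607175378 [ 0.7 -0.3 -0.6]
(590, 798, 3)
```

View pics/o19.png

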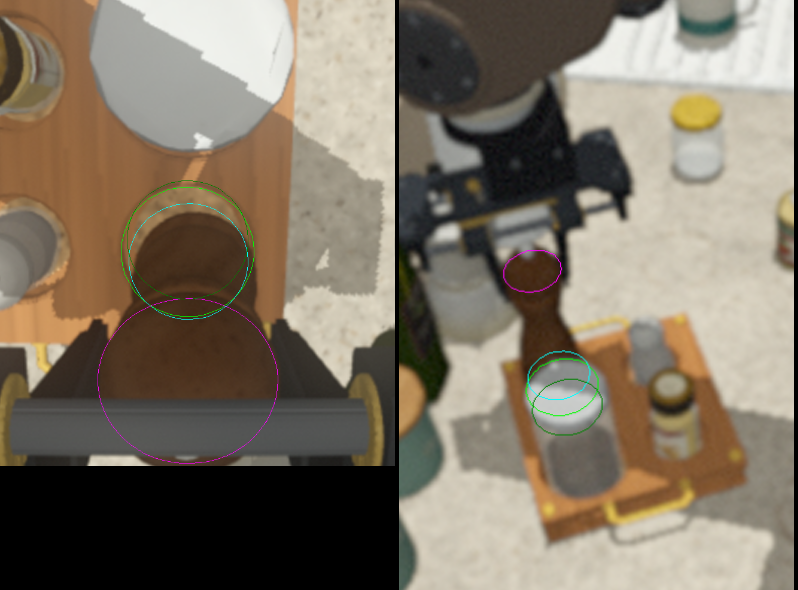

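The mill hangs nearly upright over its well. In the left crop its base is about 4 mm toward the tool and 2 mm right of the predicted circle at (188,260). The neighbours stand in their wells. I'll shift to centre the base and lower.

Call:
drive_tool(rows=[[[0.018, -0.008, 0, 0, 0, 0, 0.2], [0, 0, 0.04, 0, 0, 0, 0.2], [0, 0, 0.03, 0, 0, 0, 0.2], [0, 0, 0.03, 0, 0, 0, 0.2], [0, 0, 0, 0, 0, 0, 0.2]]])

```text
t: 34.17
eef_pos: [624.3, 12.8, 173.9]
tcp_rot: [-3.14, -0.001, 2.047]
ft_force: [0.5, 0.3, -1.8]
opening: 0.499
grip_force: 30.0
```

Call:
drive_tool(rows=[[[0, 0, 0.03, 0, 0, 0, 0.2], [0, 0, 0.02, 0, 0, 0, 0.2], [0, 0, 0.012, 0, 0, 0, 0.2], [0, 0, 0, 0, 0, 0, 0.2]]])

```text
t: 34.67
eef_pos: [624.5, 12.8, 159.1]
tcp_rot: [-3.141, -0.0, 2.047]
ft_force: [-0.1, -0.3, -0.5]
opening: 0.495
grip_force: 30.0
```

Call:
drive_tool(rows=[[[0, 0, 0.012, 0, 0, 0, 0.2], [0, 0, 0.006, 0, 0, 0, 0.2], [0, 0, 0.004, 0, 0, 0, 0.2], [0, 0, 0, 0, 0, 0, 0.2]]])

```text
t: 35.17
eef_pos: [624.5, 12.8, 153.8]
tcp_rot: [-3.141, 0.0, 2.047]
ft_force: [0.2, 0.1, -1.6]
opening: 0.496
grip_force: 30.0
```

Call:
drive_tool(rows=[[[0, 0, 0.004, 0, 0, 0, 0.2], [0, 0, 0, 0, 0, 0, 0.2]]])

```text
t: 35.42
eef_pos: [624.5, 12.8, 152.8]
tcp_rot: [-3.142, 0.0, 2.047]
ft_force: [0.7, -0.5, -0.3]
opening: 0.499
grip_force: 30.0
```

Call:
drive_tool(rows=[[[0, 0, 0.004, 0, 0, 0, 0.2], [0, 0, 0.003, 0, 0, 0, 0.2], [0, 0, 0, 0, 0, 0, 0.2]]])

```text
t: 35.8
eef_pos: [625.0, 12.6, 152.4]
tcp_rot: [3.14, 0.001, 2.047]
ft_force: [-1.6, -1.0, 8.8]
opening: 0.495
grip_force: 30.0
```

Call:
drive_tool(rows=[[[0, 0, 0, 0, 0, 0, 0.75], [0, 0, 0, 0, 0, 0, 0.75], [0, 0, 0, 0, 0, 0, 0.75], [0, 0, -0.1, 0, 0, 0, 0.75], [0, 0, -0.2, 0, 0, 0, 0.75]]])

```text
t: 36.42
eef_pos: [623.8, 12.9, 225.1]
tcp_rot: [-3.138, -0.002, 2.047]
ft_force: [0.4, 0.4, 0.5]
opening: 0.75
grip_force: 0.0
```

Call:
drive_tool(rows=[[[0, 0, -0.2, 0, 0, 0, 0.75], [0, 0, -0.2, 0, 0, 0, 0.75], [-0.18, 0, 0, 0, 0, 0, 1], [-0.18, 0, 0, 0, 0, 0, 1], [0, 0, 0, 0, 0, 0, 1]]])

```text
t: 37.05
eef_pos: [666.5, -69.6, 325.2]
tcp_rot: [-3.141, -0.0, 2.045]
ft_force: [-0.5, -0.1, 0.4]
opening: 0.982
grip_force: 0.0
```

```bash
python3 w.py w20 pepper_mill,salt_shaker,storage_jar,spice_jar
python3 - <<'E'
from h import *
for c in("scene","top"):
  p=env.read_camera(c); cv2.imwrite(f"pics/{c}4.png",p["color"])
  for n in names[1:]:
    for d in env.place_of(n,p)[:2]: print(c,n,round(d["score"],2),world(p,d["at"]).round(1))
# nut: bright spot near the predicted place in wrist view
p=load("w20"); im=cv2.imread("pics/w20.png"); u,v=proj(p,[628,10.5,182]); print("pred nut",u,v)
g=im[max(0,int(v)-25):int(v)+25,int(u)-25:int(u)+25].min(2); print(g.max(),np.argwhere(g>110).mean(0)+[max(0,int(v)-25),int(u)-25])
E
```

```text
cam [635.  -8. 477.]
pepper_mill 0.66 [627.3   8.4  14. ] [256.  91.]
salt_shaker 0.94 [547.3 -31.9  10.9] [187.  91.]
storage_jar 0.59 [589.2  94.1  13.4] [260.  15.]
spice_jar 0.59 [507.6  51.5  15. ] [187.  16.]
37.3 [665.5 -66.2 326.3] [ 3.142 -0.     2.048] [-0.2   0.49  1.31  0.    1.34 -0.68] 1.0003257007462214 0.0 [-0.   0.2 -1.3]
scene salt_shaker 0.56 [549.8 -28.4  14.7]
scene spice_jar 0.89 [ 308.7 -349.     0.8]
scene spice_jar 0.71 [511.4  54.6  12.9]
scene storage_jar 0.63 [586.5  89.9  15.3]
scene empty_jar 0.91 [ 562.5 -365.4   -1.4]
scene dropper_bottle 0.89 [551.5 373.6   3.2]
scene food_tin 0.62 [ 421.4 -232.    -0.9]
top spice_jar 0.65 [ 311.  -353.7   -1. ]
top storage_jar 0.61 [586.9  92.4  11.1]
top empty_jar 0.88 [ 560.3 -364.    -1.8]
top dropper_bottle 0.5 [553.8 380.6   4.3]
top food_tin 0.66 [ 423.  -235.2    0.6]
pred nut 257.51473268546147 80.85749584104481
141 [ 76.43859649 254.33333333]
```

```bash
python3 -c "
from cell import env
print(env.job_done())"
```

```text
the job is handed in; nothing more can be done
None
```

I set all four seasonings down upright in their own wells, left the yellow-lidded jar, dropper bottle, tin and turquoise look-alike alone, and handed the job in at about 38 s; I checked the final positions from the camera measurements only, without viewing a picture after the last placing.

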